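# Snap the protective cap onto the bare anchor stud

### The job

One of the two anchor feet on the bench still has a bare stud; its square protective cap lies toppled on its side. Stand the cap upright, mouth down, and press it squarely onto the bare stud until it clicks, then keep pressing until it is fully home on the collar. Finish still pressing the cap firmly down with the gripper, without letting go, and leave the jar, the standing bolt and the wrench alone.

Things in the scene. Friction and masses are not known exactly. Their poses are not given: they have to be found in the camera images.
- cap: Loose protective cap, grey plastic, about 50 g: square block 36 x 36 mm, 42 mm high, with a round button (22 mm across, 6 mm high) on the closed end; 48 mm in all. Origin: centre of the open mouth face; z runs along the cap from mouth to button; x and y are square to the flat sides. It starts lying on a flat side, z level, origin 18 mm above the bench.
- cap_mouth (a point): Centre of the cap's mouth face (the cap's origin, same axes). The mouth is a round hole 20 mm across through a lip 4 mm thick; behind the lip the cap is hollow, 28 x 28 mm wide, up to 38 mm from the mouth face.
- foot: The bare anchor foot, fixed: steel plate 80 x 80 x 10 mm, on it a round collar 34 mm across, its top 22 mm above the bench, and an upright stud 17 mm across, straight to 46 mm above the bench, then tapering to 7 mm across at its tip, 54 mm above the bench. Origin: centre of the plate's underside; z up along the stud; plate sides along x and y.
- foot_seat (a point): Centre of the collar's top face on the bare foot, 22 mm above the bench: the centre of the cap's mouth face lies here when the cap is fully home.
- foot_balls (a point): Point on the stud's axis 7.5 mm above the collar top, level with four spring balls that stand out to 24 mm across. The cap's mouth face meets them about 11 mm above the collar; the push needed rises to about 13 N, then drops (click, mouth about 7 mm above the collar); further down the balls draw the cap on, until it stops hard on the collar.
- capped_foot: The other anchor foot, fixed, of the same shape, already wearing an identical cap that is fixed to it, 70 mm high in all; nothing to do there. Origin: centre of the plate's underside.
- jar: Bystander: low closed jar, 60 mm across and 55 mm high, origin at the centre of its underside.
- bolt: Bystander: large steel hex bolt standing on its head, 28 mm across and 52 mm high, origin at the centre of its underside.
- wrench: Bystander: steel wrench 150 mm long lying flat, its length along its x axis, origin under its middle.
Mind the look-alikes: they are no part of the job. Leave any orange look-alike of the cap alone.

How it is judged:
By the outcome, as a careful person would: the job done as asked, in the order asked, and still so for the second after the job is handed in, while the arm keeps its last pose, push and grip.
It also fails if it takes over 61 s, if anything falls off the work surface, if the arm or the gripper's body presses on something with over 40 N, if the wrist force passes 120 N, or if a joint passes its speed limit or range.

### The arm

A 6-joint arm with a two-finger parallel gripper is mounted at the origin on the work surface. World frame = base frame: x ahead of the robot, y to its left, z up, the work surface at z = 0. Lengths are in m, angles in rad, forces in N, time in s.
With the tool pointing down it reaches from about 0.25 to 0.775 m from the base axis. Payload 4 kg.
Tool frame: the origin (TCP) lies on the centre line of the jaws, within the pads' length; the fingertips stand 25 mm ahead of it and the grasp point (between the pads) lies 6 mm ahead of it; z points along the fingers, y is the line along which they close (so a half turn about z gives the same grasp; the last joint's range is limited). The gripper opens to 94 mm and grips with 3 to 60 N. Pads are 16 mm wide; open, the fingers measure 119 mm over their backs; the gripper's body (75 mm by 177 mm) begins 78 mm behind the grasp point.
Start: joints at [-1.379, 0.087, 1.371, -0, 1.684, -0.103], TCP at [0.16, -0.526, 0.231] pointing down, gripper open.
Joint ranges: [-3.1, 3.1], [-0.76, 2.03], [0.27, 2.55], [-1.08, 4.22], [0.17, 2.65], [-2.57, 2.57]. Speed limits (rad/s): [2.79, 2.79, 3.14, 3.14, 3.14, 3.14].

### API

Orientations are given as [roll, pitch, yaw] about the fixed x, y, z axes, in that order (R = Rz(yaw) Ry(pitch) Rx(roll)).
In Python, from bench import robot, imaging gives the robot as it stands. The module is installed in compiled form; this text tells all that it offers.
- The arm moves only by the tool drive_tool, never from a script. Its argument "series" is a list of rows, each a list of 3 entries, a list of its own where there are three numbers: the finger opening in m, from 0 to 0.094, then the shift along the tool's x, y, z in m, then the turn, a rotation vector about the tool's x, y, z in rad. A call has 1 to 5 rows; each row is the pose to reach, as a shift and turn from the pose commanded when the call began, along the tool's axes at that moment; what a row does not reach only later rows make up. A row lasts 1/8 s, in which the tool goes at most 62.5 mm and 10.7 degrees, less where a joint would pass 70% of its speed; a pose out of reach is approached as far as the arm can. A call with a gripper value outside its range is refused whole. The fingers move at their own pace and stop on an object; the grip force is fixed at half the most. Time passes only in rows, so rows that repeat a pose let the fingers close. It gives the time, the measured TCP pose, the force, the opening and the grip force at its end, in the units of the state.
- robot.get_obs(): the state, without advancing time (a new reading comes with each control period).
- imaging.snapshot(name): name is "scene" or "side" or "wrist"; returns the picture (420x560x3 uint8, red, green, blue); there is no depth.
- imaging.get_calibration(name): a dict with "intrinsics" (3x3 intrinsics, pixels), "position" and "rotation" of the camera in the world. Camera axes: x right, y up, looking along -z (the intrinsics and any distortion apply to the point x, -y, -z); pixel columns grow to the right and rows downward; lengths in m; the calibration is good to about 2 mm. A picture is of the moment at which its call begins: read the wrist's pose just before it. get_calibration takes no time and is no camera call; for the wrist camera it gives the pose at the moment of the call.
- robot.close_job(): hands the job in; it is judged then, once.
The state is a dict: "time": time; "joint_positions": joint angles; "qvel": joint speeds; "joint_torque": joint torques, N m; "tool_pos": TCP position; "ee_rot": TCP orientation; "wrist_force": force on the tool from outside, world axes, zero at the start; "wrist_torque": the same for the moment, N m; "width": finger opening in m; "finger_force": force on a finger pad.
Only numpy, scipy, OpenCV 4.12 (cv2) and the standard library are available. Lean on these libraries where they do the work, as an engineer would, in place of code of your own. Each camera call takes 0.05 s, during which the arm holds its last target. There are 200 camera calls.

## Working session

There is one attempt and no reset: what is moved stays moved. The work goes in short steps, Python scripts to look and compute and a tool call to move; the robot and the scene stay as the last step left them, time stands still between calls to the robot, and variables do not carry over. Pictures are saved under pics/ and viewed, at most 10 in all, crops included, and the job is handed in when it is done.

Besides the shell and the picture viewer there is one more tool, called after ">>>" by a JSON object that holds its "fn" and its "kwargs", one argument or row to a line. drive_tool: Moves the arm, as the interface text tells. Its arguments: {"type":"object","properties":{"series":{"type":"array"}},"required":["series"]}

```bash
mkdir -p pics
cat > h.py <<'E'
import numpy as np, cv2
from bench import robot, imaging
def snap(n,f):
    c=imaging.get_calibration(n); im=imaging.snapshot(n); cv2.imwrite('pics/'+f,im[:,:,::-1]); return im,c
def ray(c,u,v):
    K=np.array(c['intrinsics']); d=np.linalg.solve(K,[u,v,1.]); d=np.array(c['rotation'])@(d*[1,-1,-1]); return np.array(c['position']),d
def onz(c,u,v,z):
    p,d=ray(c,u,v); return p+d*(z-p[2])/d[2]
def proj(c,P):
    q=np.array(c['rotation']).T@(np.array(P)-c['position']); q=np.array(c['intrinsics'])@(q*[1,-1,-1]); return q[:2]/q[2]
E
python3 - <<'E'
from h import *
print(robot.get_obs())
for n in('scene','side'):
    im,c=snap(n,n+'0.png'); print(n,c)
E
```

```text
{'time': 0.0, 'joint_positions': array([-1.37907696e+00,  8.79361754e-02,  1.37222913e+00, -6.13767035e-07,
        1.68363663e+00, -1.03125266e-01]), 'qvel': array([-0.00146071, -0.00084621, -0.00078663,  0.00074688,  0.00055137,
       -0.0002368 ]), 'joint_torque': array([-1.07575059e-03, -3.40182424e+01, -3.02428508e+01,  7.15252664e-02,
        3.31208738e-02, -1.71564516e-04]), 'tool_pos': array([ 0.15971112, -0.52577618,  0.22932719]), 'ee_rot': array([-3.13939505e+00, -2.26822083e-04,  2.94844319e-01]), 'wrist_force': array([-0.59629554, -0.11210573,  0.77611371]), 'wrist_torque': array([-0.02065996,  0.02365034,  0.02689857]), 'finger_force': 0.0, 'width': 0.09379513354595614}
scene {'intrinsics': array([[388.2235154 ,   0.        , 279.37763753],
       [  0.        , 388.2235154 , 210.6604017 ],
       [  0.        ,   0.        ,   1.        ]]), 'position': array([ 1.21935743, -0.07036431,  0.49430185]), 'rotation': array([ 0.97511756, -0.01067911,  1.4248365 ])}
side {'intrinsics': array([[432.04546421,   0.        , 281.26696892],
       [  0.        , 432.04546421, 211.16270542],
       [  0.        ,   0.        ,   1.        ]]), 'position': array([0.3091553 , 0.46429056, 0.67129959]), 'rotation': array([ 0.71623017, -0.01006373, -2.48385417])}
```

```bash
sed -i "s/np.array(c\['rotation'\])/rot(c)/g; 2a from scipy.spatial.transform import Rotation as R\ndef rot(c): return R.from_euler('xyz',c['rotation']).as_matrix()" h.py; python3 -c "
from h import *
c=imaging.get_calibration('scene');print(onz(c,280,210,0))
c=imaging.get_calibration('side');print(onz(c,280,210,0))
c=imaging.get_calibration('wrist');print(c,onz(c,280,210,0))"
```

```text
[ 4.96111517e-01  4.27235851e-02 -5.55111512e-17]
[ 0.66503602 -0.00317578  0.        ]
{'intrinsics': array([[318.90793806,   0.        , 281.57917216],
       [  0.        , 318.90793806, 215.44038665],
       [  0.        ,   0.        ,   1.        ]]), 'position': array([ 0.23757154, -0.50285889,  0.38407098]), 'rotation': array([-0.28174258,  0.00234256, -1.27575711])} [ 0.13713345 -0.53038341  0.        ]
```

View pics/scene0.png

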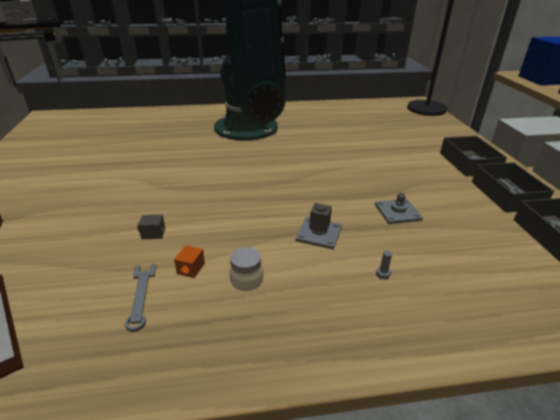

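View pics/side0.png

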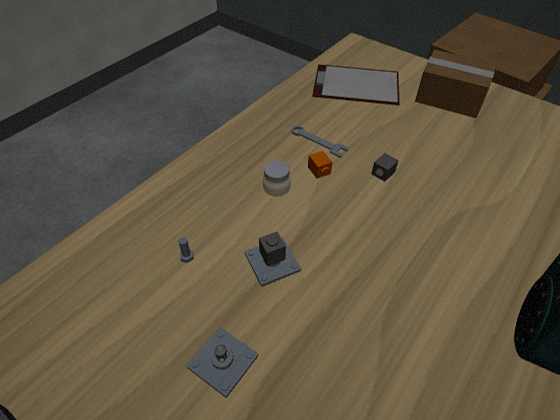

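Candidates: a grey toppled block at scene (152,227) / side (385,167), an orange look-alike at scene (190,261) / side (320,164), and a fixed cap on a foot at scene (320,220) / side (272,248). I choose the grey toppled block. The bare foot is at scene (400,207) / side (222,360). Close crop and rough positions next.

Run:
```python
from h import *
a=cv2.imread('pics/scene0.png');b=cv2.imread('pics/side0.png')
f=lambda x:cv2.resize(cv2.convertScaleAbs(x,alpha=2.),(400,400),interpolation=cv2.INTER_CUBIC)
o=np.vstack([np.hstack([f(a[207:247,132:172]),f(b[147:187,365:405])])])
cv2.imwrite('pics/crop0.png',o)
cs,cd=imaging.get_calibration('scene'),imaging.get_calibration('side')
print('cap',onz(cs,152,228,.018),onz(cd,385,167,.018))
print('footstud tip',onz(cs,401,195,.054),onz(cd,221,347,.054))
print('plate',onz(cs,398,211,.01),onz(cd,222,361,.01))
print('capped',onz(cs,321,207,.07),onz(cd,272,238,.07))
for n,p in(('jar',(246,258,.055)),('bolt',(386,253,.052)),('wr',(141,297,.003)),('or',(190,261,.018))): print(n,onz(cs,*p))
```

```text
cap [ 0.55344956 -0.22994443  0.018     ] [ 0.55057167 -0.23372372  0.018     ]
footstud tip [0.5517489  0.29845973 0.054     ] [0.53958298 0.30225153 0.054     ]
plate [0.54890458 0.30124486 0.01      ] [0.53927815 0.30642196 0.01      ]
capped [0.59857219 0.10876151 0.07      ] [0.59902396 0.10568155 0.07      ]
jar [ 0.71387467 -0.04890596  0.055     ]
bolt [0.72992082 0.19573584 0.052     ]
wr [ 0.72984912 -0.22945326  0.003     ]
or [ 0.66594236 -0.14909753  0.018     ]
```

View pics/crop0.png

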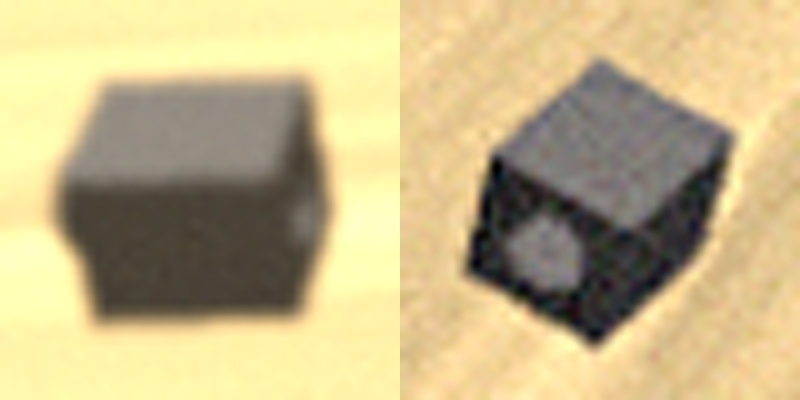

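Grey block: the disc on its +y face has the shade of an up-facing surface, so it is the lit inside of the mouth. A bump shows on the -y end, which would be the button. So the mouth points about +y and the cap's z about -y, to be confirmed from close by. I move the wrist over it, already yawed.

>>> {"fn": "drive_tool", "kwargs": {
  "series": [
    [0.094, [0.045, -0.014, 0], [0, 0, -0.13]],
    [0.094, [0.09, -0.028, 0], [0, 0, -0.26]],
    [0.094, [0.135, -0.042, 0], [0, 0, -0.39]],
    [0.094, [0.18, -0.056, 0], [0, 0, -0.52]],
    [0.094, [0.226, -0.07, 0], [0, 0, -0.638]]
  ]
}}

```text
time: 0.72
tool_pos: [0.3567, -0.3925, 0.2299]
ee_rot: [-3.141, -0.0, 0.937]
wrist_force: [-0.5, -0.2, -0.6]
width: 0.0938
finger_force: 0.0
```

>>> {"fn": "drive_tool", "kwargs": {
  "series": [
    [0.094, [0.056, 0.02, 0], [0, 0, -0.15]],
    [0.094, [0.112, 0.039, 0], [0, 0, -0.3]],
    [0.094, [0.168, 0.058, 0], [0, 0, -0.45]],
    [0.094, [0.222, 0.078, 0], [0, 0, -0.638]],
    [0.094, [0.222, 0.078, 0], [0, 0, -0.638]]
  ]
}}

```text
time: 1.35
tool_pos: [0.5528, -0.2588, 0.2288]
ee_rot: [-3.14, -0.002, 1.577]
wrist_force: [-1.2, -0.5, 0.1]
width: 0.0941
finger_force: 0.0
```

Run:
```python
from h import *
im,c=snap('wrist','w1.png')
o=robot.get_obs();print(o['tool_pos'],o['ee_rot'],o['joint_positions'])
print(proj(c,[.552,-.232,.018]))
hsv=cv2.cvtColor(im,cv2.COLOR_RGB2HSV)
m=((hsv[:,:,1]<70)&(hsv[:,:,2]<150)).astype(np.uint8)*255
cv2.imwrite('pics/w1m.png',np.hstack([im[:,:,::-1][:, :400],cv2.cvtColor(m,cv2.COLOR_GRAY2BGR)[:,:400]]))
```

```text
[ 0.55127129 -0.26042416  0.22916473] [-3.13935289e+00 -7.15291249e-04  1.57297159e+00] [-5.34014324e-01  2.22832831e-01  1.21922311e+00 -5.33881304e-04
  1.70182755e+00 -5.36259533e-01]
[281.2980499  172.60583902]
```

View pics/w1.png

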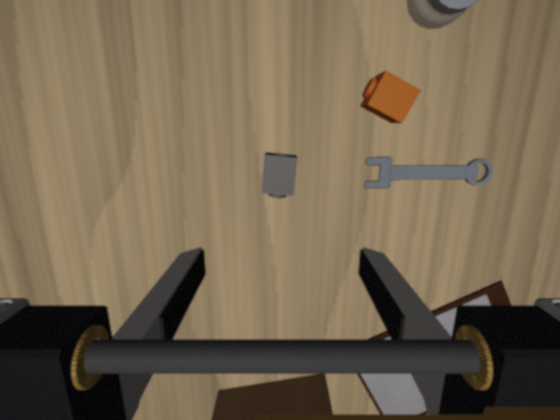

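The cap's top face is centred near (279,174), its sides slightly rotated. The button bump at (278,196) is on the -y side and the mouth edge at (281,153). The orange block at (392,97) and the wrench at (430,172) are clear. Measuring pose.

Run:
```python
from h import *
im=cv2.imread('pics/w1.png');c=imaging.get_calibration('wrist')
r=im[140:210,250:312]; hsv=cv2.cvtColor(r,cv2.COLOR_BGR2HSV)
print(im[174,279],im[153,281],im[196,278],im[174,250])
m=((hsv[:,:,1]<60)&(hsv[:,:,2]>60)).astype(np.uint8)
cn=max(cv2.findContours(m,0,2)[0],key=cv2.contourArea)+[250,140]
q=cv2.boxPoints(cv2.minAreaRect(cn)); print(q)
P=np.array([onz(c,*p,.036) for p in q])
print(P, P.mean(0))
e=[P[i-1]-P[i] for i in range(4)]; print([ (np.linalg.norm(v)*1e3,np.degrees(np.arctan2(v[1],v[0]))) for v in e])
```

```text
[ 95  97 100] [ 84 103 114] [83 85 89] [ 95 123 141]
[[259.85147 195.48515]
 [264.20792 151.92079]
 [297.37625 155.23763]
 [293.0198  198.80199]]
[[ 0.526612   -0.25686958  0.036     ]
 [ 0.53207806 -0.2090401   0.036     ]
 [ 0.5677406  -0.21245992  0.036     ]
 [ 0.56364393 -0.26054819  0.036     ]] [ 0.54751865 -0.23472945  0.036     ]
[(np.float64(37.214193783696786), np.float64(-5.672925627915071)), (np.float64(48.14080955597038), np.float64(-96.51960887418845)), (np.float64(35.826134412253786), np.float64(174.52243307015746)), (np.float64(48.26245487144044), np.float64(85.13069312595883))]
```

Run:
```python
from h import *
c=imaging.get_calibration('side')
for p in((417,105),(475,115),(400,97)):print(p,onz(c,*p,0))
# height of box: top corner above bottom corner
for b,t in(((475,115),(490,80)),((417,105),(428,62))):
    B=onz(c,*b,0)
    z=min(np.arange(0,.2,.002),key=lambda z:np.linalg.norm(proj(c,B+[0,0,z])-t)); print(z,proj(c,B+[0,0,z]))
o=robot.get_obs();T=R.from_euler('xyz',o['ee_rot']);p=o['tool_pos']
print(p,o['ee_rot'])
print('to pre', T.inv().apply(np.array([.540,-.309,.097])-p), 'to above', T.inv().apply(np.array([.533,-.379,.167])-p))
```

```text
(417, 105) [ 0.60662392 -0.51681688  0.        ]
(475, 115) [ 0.46965099 -0.57031877  0.        ]
(400, 97) [ 0.65886818 -0.52159361  0.        ]
0.10200000000000001 [489.82606066  79.9057537 ]
0.122 [429.44506935  62.58721048]
[ 0.55127129 -0.26042416  0.22916473] [-3.13935289e+00 -7.15291249e-04  1.57297159e+00]
to pre [-0.04864573 -0.01108096  0.13215512] to above [-0.11858025 -0.01839009  0.06212127]
```

>>> {"fn": "drive_tool", "kwargs": {
  "series": [
    [0.08, [-0.01, -0.002, 0.025], [-0.008, 0.157, 0.019]],
    [0.08, [-0.02, -0.004, 0.05], [-0.016, 0.314, 0.038]],
    [0.08, [-0.03, -0.007, 0.075], [-0.023, 0.47, 0.057]],
    [0.08, [-0.04, -0.009, 0.1], [-0.031, 0.627, 0.076]],
    [0.08, [-0.049, -0.011, 0.132], [-0.039, 0.784, 0.095]]
  ]
}}

```text
time: 2.02
tool_pos: [0.5385, -0.3134, 0.0992]
ee_rot: [3.14, -0.787, 1.467]
wrist_force: [0.8, 0.3, 0.1]
width: 0.0801
finger_force: 0.0
```

```bash
cat >> h.py <<'E'
def togo(P):
    o=robot.get_obs();T=R.from_euler('xyz',o['ee_rot']);print(o['time'],o['tool_pos'].round(4),o['ee_rot'].round(3),o['joint_positions'].round(2),o['wrist_force'].round(1),o['width'].round(4));print('axes',T.as_matrix().T.round(3).tolist());print('togo',T.inv().apply(np.array(P)-o['tool_pos']).round(4))
E
python3 - <<'E'
from h import *
togo([.547,-.239,.026])
im,c=snap('wrist','w2.png')
E
```

```text
Traceback (most recent call last):
  File "h.py", line 14, in togo
    o=robot.get_obs();T=R.from_euler('xyz',o['ee_rot']);print(o['time'],o['tool_pos'].round(4),o['ee_rot'].round(3),o['joint_positions'].round(2),o['wrist_force'].round(1),o['width'].round(4));print('axes',T.as_matrix().T.round(3).tolist());print('togo',T.inv().apply(np.array(P)-o['tool_pos']).round(4))
                                                                                                                                                                            ^^^^^^^^^^^^^^^^
AttributeError: 'float' object has no attribute 'round'
```

```bash
sed -i "s/o\['width'\].round(4)/round(o['width'],4)/" h.py
python3 - <<'E'
from h import *
im,c=snap('wrist','w2.png')
togo([.547,-.239,.026]); print(proj(c,[.55,-.211,.018]),proj(c,[.5453,-.2587,.018]))
E
```

```text
2.075 [ 0.5344 -0.3145  0.0857] [-3.118 -0.801  1.443] [-0.89  0.66  1.1   0.57  1.95 -0.72] [ -2.4  -0.9 -11.2] 0.0801
axes [[0.089, 0.69, 0.718], [0.994, -0.111, -0.016], [0.069, 0.715, -0.696]]
togo [0.0104 0.0051 0.0964]
[282.23948639 198.14694323] [282.65959913 246.39558024]
```

View pics/w2.png

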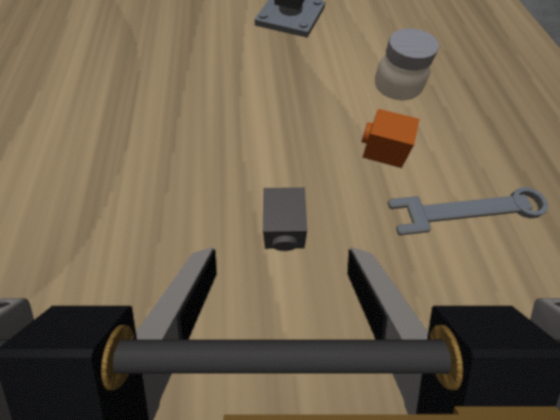

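The cap is dead ahead between the fingers: top face centred at (285,210), button at (285,241) facing the gripper, sides vertical in the image, so the yaw is right. Now let it settle and check the force reading.

>>> {"fn": "drive_tool", "kwargs": {
  "series": [
    [0.08, [0, 0, 0], [0, 0, 0]],
    [0.08, [0, 0, 0], [0, 0, 0]]
  ]
}}

```text
time: 2.33
tool_pos: [0.5404, -0.311, 0.1023]
ee_rot: [3.135, -0.78, 1.476]
wrist_force: [-0.3, -0.4, 0.8]
width: 0.0801
finger_force: 0.0
```

Run:
```python
from h import *
togo([.547,-.239,.026]); c=imaging.get_calibration('wrist'); print(onz(c,285,187,.036),onz(c,285,230,.036))
```

```text
2.325 [ 0.5404 -0.311   0.1023] [ 3.135 -0.78   1.476] [-0.88  0.64  1.09  0.57  1.95 -0.72] [-0.3 -0.4  0.8] 0.0801
axes [[0.067, 0.708, 0.703], [0.995, -0.099, 0.004], [0.073, 0.699, -0.711]]
togo [-0.0022 -0.0009  0.1051]
[ 0.55404231 -0.20756782  0.036     ] [ 0.54968466 -0.24917559  0.036     ]
```

>>> {"fn": "drive_tool", "kwargs": {
  "series": [
    [0.08, [0, 0, 0.025], [0, 0, 0]],
    [0.08, [0, 0.001, 0.055], [0, 0, 0]],
    [0.08, [0, 0.001, 0.08], [0, 0, 0]],
    [0.08, [0, 0.001, 0.093], [0, 0, 0]],
    [0.08, [0, 0.001, 0.1], [0, 0, 0]]
  ]
}}

```text
time: 2.95
tool_pos: [0.5487, -0.2402, 0.0303]
ee_rot: [3.136, -0.781, 1.476]
wrist_force: [-0.4, -1.0, 1.1]
width: 0.08
finger_force: 0.0
```

>>> {"fn": "drive_tool", "kwargs": {
  "series": [
    [0.08, [0, 0, 0], [0, 0, 0]],
    [0.08, [0, 0, 0], [0, 0, 0]]
  ]
}}

```text
time: 3.2
tool_pos: [0.548, -0.2414, 0.0286]
ee_rot: [3.14, -0.783, 1.472]
wrist_force: [-0.0, 0.1, -0.3]
width: 0.08
finger_force: 0.0
```

Run:
```python
from h import *
im,c=snap('side','s3.png'); cv2.imwrite('pics/s3c.png',cv2.resize(cv2.convertScaleAbs(im[110:220,320:460,::-1],alpha=1.6),(700,550)))
togo([.547,-.239,.026])
```

```text
3.25 [ 0.5479 -0.2415  0.0284] [ 3.14  -0.783  1.471] [-0.81  0.62  1.28  0.58  1.78 -0.75] [-0.6 -1.1 -1.2] 0.0799
axes [[0.071, 0.705, 0.706], [0.995, -0.101, 0.001], [0.072, 0.702, -0.709]]
togo [-0.     -0.0012  0.0034]
```

View pics/s3c.png

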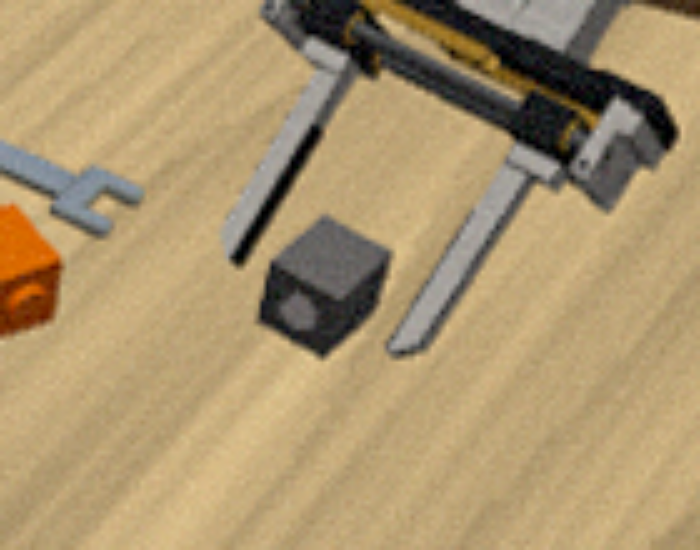

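The fingers straddle the cap, whose mouth at crop (297,310) faces away from the gripper; nothing else is touched. Advance a little and close.

>>> {"fn": "drive_tool", "kwargs": {
  "series": [
    [0.06, [0, 0, 0.0025], [0, 0, 0]],
    [0.03, [0, 0, 0.0025], [0, 0, 0]],
    [0.0, [0, 0, 0.0025], [0, 0, 0]],
    [0.0, [0, 0, 0.0025], [0, 0, 0]],
    [0.0, [0, 0, 0.0025], [0, 0, 0]]
  ]
}}

```text
time: 3.88
tool_pos: [0.5479, -0.2389, 0.0259]
ee_rot: [-3.141, -0.785, 1.471]
wrist_force: [0.2, 0.1, -0.2]
width: 0.0358
finger_force: 30.0
```

>>> {"fn": "drive_tool", "kwargs": {
  "series": [
    [0.0, [0, 0, 0], [0, 0, 0]],
    [0.0, [0, 0, 0], [0, 0, 0]]
  ]
}}

```text
time: 4.12
tool_pos: [0.5479, -0.2389, 0.026]
ee_rot: [-3.141, -0.784, 1.471]
wrist_force: [0.2, 0.4, -0.5]
width: 0.0354
finger_force: 30.0
```

Gripped (width 35.4 mm, 30 N). Lift and shift 50 mm inward, away from the orange block.

>>> {"fn": "drive_tool", "kwargs": {
  "series": [
    [0.0, [0.01, 0, -0.01], [0, 0, 0]],
    [0.0, [0.03, -0.01, -0.03], [0, 0, 0]],
    [0.0, [0.055, -0.03, -0.055], [0, 0, 0]],
    [0.0, [0.075, -0.045, -0.075], [0, 0, 0]],
    [0.0, [0.085, -0.05, -0.085], [0, 0, 0]]
  ]
}}

```text
time: 4.75
tool_pos: [0.4981, -0.2343, 0.1489]
ee_rot: [3.138, -0.782, 1.473]
wrist_force: [0.0, 0.2, -1.0]
width: 0.036
finger_force: 30.0
```

>>> {"fn": "drive_tool", "kwargs": {
  "series": [
    [0.0, [0, 0, 0], [0, -0.1, 0]],
    [0.0, [0, 0, 0], [0, -0.28, 0]],
    [0.0, [0, 0, 0], [0, -0.46, 0]],
    [0.0, [0, 0, 0], [0, -0.64, 0]],
    [0.0, [0, 0, 0], [0, -0.785, 0]]
  ]
}}

```text
time: 5.38
tool_pos: [0.4986, -0.2332, 0.1473]
ee_rot: [3.14, 0.005, 1.471]
wrist_force: [0.1, 0.5, -1.1]
width: 0.0356
finger_force: 30.0
```

>>> {"fn": "drive_tool", "kwargs": {
  "series": [
    [0.0, [0, 0, 0], [0, -0.18, 0]],
    [0.0, [0, 0, 0], [0, -0.36, 0]],
    [0.0, [0, 0, 0], [0, -0.54, 0]],
    [0.0, [0, 0, 0], [0, -0.7, 0]],
    [0.0, [0, 0, 0], [0, -0.785, 0]]
  ]
}}

```text
time: 6.0
tool_pos: [0.498, -0.2319, 0.1449]
ee_rot: [-3.139, 0.787, 1.475]
wrist_force: [0.0, 0.4, -0.3]
width: 0.0358
finger_force: 30.0
```

>>> {"fn": "drive_tool", "kwargs": {
  "series": [
    [0.0, [0, 0, 0], [0, 0, 0]],
    [0.0, [0, 0, 0], [0, 0, 0]]
  ]
}}

```text
time: 6.25
tool_pos: [0.4984, -0.2338, 0.1465]
ee_rot: [3.141, 0.784, 1.47]
wrist_force: [0.3, -0.4, -0.4]
width: 0.0354
finger_force: 30.0
```

Run:
```python
from h import *
a,_=snap('scene','sc4.png');b,c=snap('side','s4.png')
togo([.5,-.24,.03])
f=lambda x:cv2.resize(cv2.convertScaleAbs(x[:,:,::-1],alpha=1.7),(400,450),interpolation=cv2.INTER_CUBIC)
cv2.imwrite('pics/c4.png',np.hstack([f(a[130:265,80:200]),f(b[60:195,340:460])]))
```

```text
6.35 [ 0.4984 -0.2344  0.1471] [3.139 0.785 1.468] [-0.12  0.13  1.69 -0.8   1.38  0.17] [-0.7 -0.  -0.8] 0.0359
axes [[0.073, 0.704, -0.707], [0.995, -0.101, 0.002], [-0.07, -0.703, -0.708]]
togo [0.0789 0.002  0.0867]
```

View pics/c4.png

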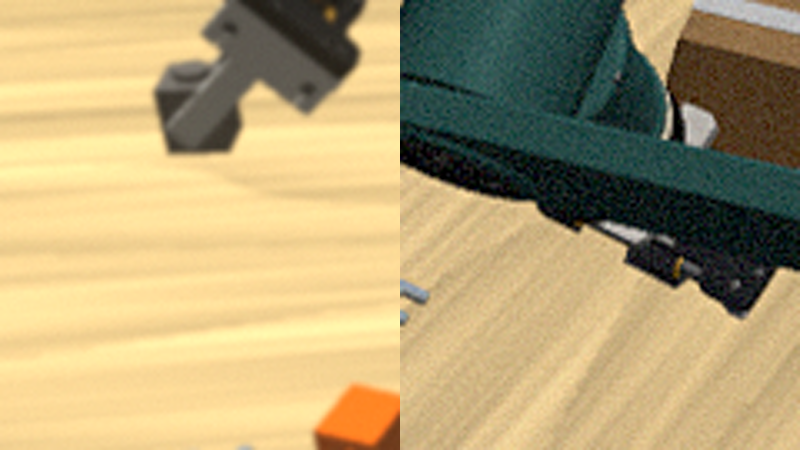

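The scene crop shows the cap upright with the button on top at (190,72), held at 45°. Lower it to the bench.

>>> {"fn": "drive_tool", "kwargs": {
  "series": [
    [0.0, [0.015, 0, 0.015], [0, 0, 0]],
    [0.0, [0.035, 0, 0.035], [0, 0, 0]],
    [0.0, [0.055, 0, 0.055], [0, 0, 0]],
    [0.0, [0.07, 0, 0.07], [0, 0, 0]],
    [0.0, [0.078, 0, 0.078], [0, 0, 0]]
  ]
}}

```text
time: 6.98
tool_pos: [0.4971, -0.2339, 0.0339]
ee_rot: [-3.138, 0.785, 1.473]
wrist_force: [0.2, -0.2, -0.7]
width: 0.0358
finger_force: 30.0
```

>>> {"fn": "drive_tool", "kwargs": {
  "series": [
    [0.0, [0, 0, 0], [0, 0, 0]],
    [0.0, [0.0015, 0, 0.0015], [0, 0, 0]],
    [0.0, [0.003, 0, 0.003], [0, 0, 0]],
    [0.0, [0.004, 0, 0.004], [0, 0, 0]],
    [0.0, [0.004, 0, 0.004], [0, 0, 0]]
  ]
}}

```text
time: 7.6
tool_pos: [0.4981, -0.2337, 0.0304]
ee_rot: [3.141, 0.785, 1.471]
wrist_force: [0.5, 1.2, -0.6]
width: 0.0358
finger_force: 30.0
```

>>> {"fn": "drive_tool", "kwargs": {
  "series": [
    [0.0, [0.001, 0, 0.001], [0, 0, 0]],
    [0.0, [0.002, 0, 0.002], [0, 0, 0]],
    [0.0, [0.002, 0, 0.002], [0, 0, 0]],
    [0.0, [0.002, 0, 0.002], [0, 0, 0]]
  ]
}}

```text
time: 8.1
tool_pos: [0.4982, -0.2338, 0.0282]
ee_rot: [3.141, 0.786, 1.47]
wrist_force: [-1.7, 4.1, 5.6]
width: 0.0358
finger_force: 30.0
```

Contact at the predicted height (5.6 N). Release and back off along the fingers, then swing to vertical.

>>> {"fn": "drive_tool", "kwargs": {
  "series": [
    [0.05, [0, 0, 0], [0, 0, 0]],
    [0.07, [0, 0, 0], [0, 0, 0]],
    [0.08, [0, 0, 0], [0, 0, 0]],
    [0.08, [0, 0, -0.02], [0, 0, 0]],
    [0.08, [0, 0, -0.06], [0, 0, 0]]
  ]
}}

```text
time: 8.72
tool_pos: [0.5008, -0.1917, 0.0687]
ee_rot: [-3.136, 0.785, 1.473]
wrist_force: [-0.1, -0.5, 0.5]
width: 0.0794
finger_force: 0.0
```

>>> {"fn": "drive_tool", "kwargs": {
  "series": [
    [0.08, [0, 0, -0.05], [0, 0, 0]],
    [0.08, [0, 0, -0.1], [0, 0.1, 0]],
    [0.08, [0, 0, -0.12], [0, 0.28, 0]],
    [0.08, [0, 0, -0.12], [0, 0.46, 0]],
    [0.08, [0, 0, -0.12], [0, 0.6, 0]]
  ]
}}

```text
time: 9.35
tool_pos: [0.5116, -0.1071, 0.1563]
ee_rot: [3.138, 0.181, 1.471]
wrist_force: [-0.9, -0.5, -0.5]
width: 0.0796
finger_force: 0.0
```

>>> {"fn": "drive_tool", "kwargs": {
  "series": [
    [0.08, [0, 0, 0], [0, 0.1, 0]],
    [0.08, [0, 0, 0], [0, 0.185, 0]],
    [0.08, [0, 0, 0], [0, 0.185, 0]],
    [0.08, [0, 0, 0], [0, 0.185, 0]]
  ]
}}

```text
time: 9.85
tool_pos: [0.5106, -0.1069, 0.1543]
ee_rot: [-3.141, 0.001, 1.471]
wrist_force: [0.8, 0.6, -0.3]
width: 0.0803
finger_force: 0.0
```

Run:
```python
from h import *
im,c=snap('wrist','w5.png')
togo([.5,-.24,.03]); print(proj(c,[.498,-.234,.048]))
b,_=snap('side','s5.png')
cv2.imwrite('pics/c5.png',np.hstack([cv2.convertScaleAbs(im[:,80:480,::-1],alpha=1.6),cv2.resize(cv2.convertScaleAbs(b[100:240,320:453,::-1],alpha=1.6),(400,420))]))
```

```text
9.9 [ 0.5107 -0.1066  0.1544] [-3.141e+00  1.000e-03  1.471e+00] [-0.31  0.05  1.56 -0.    1.53 -0.21] [-0.8  0.2  0.6] 0.08
axes [[0.099, 0.995, -0.001], [0.995, -0.099, -0.001], [-0.001, -0.001, -1.0]]
togo [-0.1336  0.0027  0.1245]
[281.65446587 347.36276017]
```

View pics/c5.png

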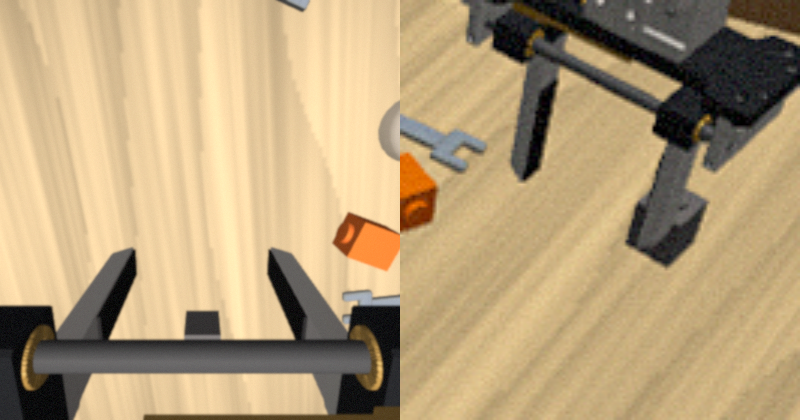

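The cap stands upright on the bench behind the gripper, square to the jaws (left view (202,325), right view (668,230)). Move over it with the tool vertical and regrasp.

>>> {"fn": "drive_tool", "kwargs": {
  "series": [
    [0.08, [-0.02, 0, 0], [0, 0, 0]],
    [0.08, [-0.06, 0, 0], [0, 0, 0]],
    [0.08, [-0.1, 0, 0], [0, 0, 0]],
    [0.08, [-0.127, 0, 0], [0, 0, 0]],
    [0.08, [-0.136, 0, 0], [0, 0, 0]]
  ]
}}

```text
time: 10.58
tool_pos: [0.4967, -0.2444, 0.1545]
ee_rot: [-3.141, 0.001, 1.469]
wrist_force: [0.9, 1.5, 0.4]
width: 0.0797
finger_force: 0.0
```

>>> {"fn": "drive_tool", "kwargs": {
  "series": [
    [0.08, [0, 0, 0.01], [0, 0, 0]],
    [0.08, [0, 0, 0.04], [0, 0, 0]],
    [0.08, [0, 0, 0.075], [0, 0, 0]],
    [0.08, [0, 0, 0.105], [0, 0, 0]],
    [0.08, [0, 0, 0.119], [0, 0, 0]]
  ]
}}

```text
time: 11.2
tool_pos: [0.496, -0.2404, 0.0331]
ee_rot: [-3.137, -0.002, 1.472]
wrist_force: [-0.7, -0.2, 0.0]
width: 0.0801
finger_force: 0.0
```

>>> {"fn": "drive_tool", "kwargs": {
  "series": [
    [0.08, [0, 0, 0.002], [0, 0, 0]],
    [0.08, [0, 0, 0.004], [0, 0, 0]],
    [0.08, [0, 0, 0.004], [0, 0, 0]]
  ]
}}

```text
time: 11.58
tool_pos: [0.4979, -0.2429, 0.033]
ee_rot: [3.14, 0.001, 1.471]
wrist_force: [-0.5, -0.2, 0.3]
width: 0.08
finger_force: 0.0
```

Run:
```python
from h import *
togo([.4974,-.242,.030])
b,_=snap('side','s6.png');a,_=snap('scene','sc6.png')
f=lambda x:cv2.resize(cv2.convertScaleAbs(x[:,:,::-1],alpha=1.7),(400,450),interpolation=cv2.INTER_CUBIC)
cv2.imwrite('pics/c6.png',np.hstack([f(a[130:265,80:200]),f(b[90:225,340:460])]))
```

```text
11.575 [ 0.4979 -0.2429  0.033 ] [3.140e+00 1.000e-03 1.471e+00] [-0.56  0.22  1.63 -0.    1.29 -0.46] [-0.5 -0.2  0.3] 0.08
axes [[0.1, 0.995, -0.001], [0.995, -0.1, 0.002], [0.002, -0.002, -1.0]]
togo [ 0.0008 -0.0006  0.0029]
```

View pics/c6.png

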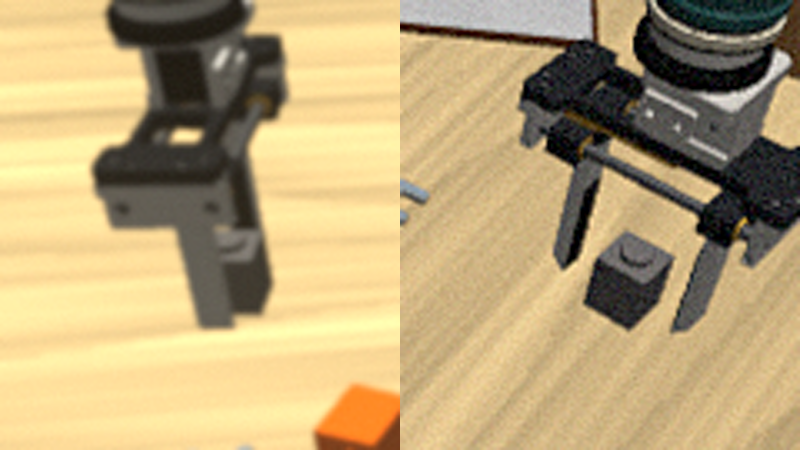

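Run:
```python
from h import *
c=imaging.get_calibration('side')
for p in((410.8,163.5,.048),(411,165,.045)):print(onz(c,*p))
# top face corners from crop
for u,v in((585,270),(622,233),(673,250),(640,290)): print(onz(c,340+(u-400)*.3,90+v*.3,.042))
print('pred',(proj(c,[.4974,-.242,.048])-[340,90])/.3+[400,0])
# calibration check against fingertips? known TCP fingertip plane
c2=imaging.get_calibration('scene')
for y in(-.242,-.236):print(y,[((proj(c2,[.4974+dx,y+dy,.0])-[80,130])/.3).round() for dx,dy in((.018,.018),(.018,-.018))])
```

```text
[ 0.50157179 -0.24540726  0.048     ]
[ 0.50002646 -0.24480882  0.045     ]
[ 0.518278   -0.21093739  0.042     ]
[ 0.51579362 -0.25701863  0.042     ]
[ 0.48255872 -0.26272627  0.042     ]
[ 0.48264164 -0.21610447  0.042     ]
pred [639.53969728 250.64635889]
-0.242 [array([262., 313.]), array([204., 318.])]
-0.236 [array([271., 313.]), array([214., 317.])]
```

The cap stands between the open fingers, button up (right view (636,245)). Lower 3 mm and grip.

>>> {"fn": "drive_tool", "kwargs": {
  "series": [
    [0.08, [0, 0, 0.003], [0, 0, 0]],
    [0.05, [0, 0, 0.003], [0, 0, 0]],
    [0.02, [0, 0, 0.003], [0, 0, 0]],
    [0.0, [0, 0, 0.003], [0, 0, 0]],
    [0.0, [0, 0, 0.003], [0, 0, 0]]
  ]
}}

```text
time: 12.3
tool_pos: [0.4972, -0.2425, 0.0287]
ee_rot: [-3.141, 0.0, 1.471]
wrist_force: [-0.1, 0.2, 0.5]
width: 0.0438
finger_force: 0.0
```

>>> {"fn": "drive_tool", "kwargs": {
  "series": [
    [0.0, [0, 0, 0], [0, 0, 0]],
    [0.0, [0, 0, 0], [0, 0, 0]],
    [0.0, [0, 0, -0.03], [0, 0, 0]],
    [0.0, [0, 0, -0.08], [0, 0, 0]],
    [0.0, [0, 0, -0.12], [0, 0, 0]]
  ]
}}

```text
time: 12.92
tool_pos: [0.4973, -0.2425, 0.1504]
ee_rot: [3.141, 0.001, 1.471]
wrist_force: [1.0, -0.8, -0.5]
width: 0.0356
finger_force: 30.0
```

>>> {"fn": "drive_tool", "kwargs": {
  "series": [
    [0.0, [0.02, 0, -0.005], [0, 0, 0]],
    [0.0, [0.065, 0, -0.01], [0, 0, 0]],
    [0.0, [0.115, 0, -0.015], [0, 0, 0]],
    [0.0, [0.165, -0.001, -0.02], [0, 0, 0]],
    [0.0, [0.212, -0.002, -0.03], [0, 0, 0]]
  ]
}}

```text
time: 13.55
tool_pos: [0.5147, -0.0284, 0.176]
ee_rot: [-3.136, -0.0, 1.471]
wrist_force: [0.0, 0.2, -1.2]
width: 0.0358
finger_force: 30.0
```

>>> {"fn": "drive_tool", "kwargs": {
  "series": [
    [0.0, [0.05, 0, 0], [0, 0, 0]],
    [0.0, [0.1, 0, 0], [0, 0, 0]],
    [0.0, [0.15, -0.001, 0], [0, 0, 0]],
    [0.0, [0.19, -0.002, 0], [0, 0, 0]],
    [0.0, [0.212, -0.002, 0], [0, 0, 0]]
  ]
}}

```text
time: 14.18
tool_pos: [0.5337, 0.1828, 0.1759]
ee_rot: [-3.137, 0.001, 1.474]
wrist_force: [-0.6, -0.2, -0.0]
width: 0.0356
finger_force: 30.0
```

>>> {"fn": "drive_tool", "kwargs": {
  "series": [
    [0.0, [0, 0, 0], [0, 0, 0]],
    [0.0, [0, 0, 0], [0, 0, 0]],
    [0.0, [0, 0, 0], [0, 0, 0]],
    [0.0, [0, 0, 0], [0, 0, 0]]
  ]
}}

```text
time: 14.68
tool_pos: [0.5357, 0.179, 0.1786]
ee_rot: [-3.141, 0.0, 1.469]
wrist_force: [-0.2, 0.2, -0.6]
width: 0.0362
finger_force: 30.0
```

Run:
```python
from h import *
im,c=snap('wrist','w7.png'); togo([.545,.302,.15])
print(proj(c,[.545,.302,.054])); o=robot.get_obs(); print(proj(c,o['tool_pos']-[0,0,-.013]))
```

```text
14.725 [0.5357 0.1791 0.1787] [-3.142  0.     1.469] [ 0.22  0.14  1.42 -0.    1.59  0.32] [-0.9 -0.5  0.3] 0.0356
axes [[0.101, 0.995, -0.0], [0.995, -0.101, -0.0], [-0.0, -0.0, -1.0]]
togo [ 0.1232 -0.0032  0.0286]
[277.56770899  68.18446808]
[281.24068121 292.47109411]
```

View pics/w7.png

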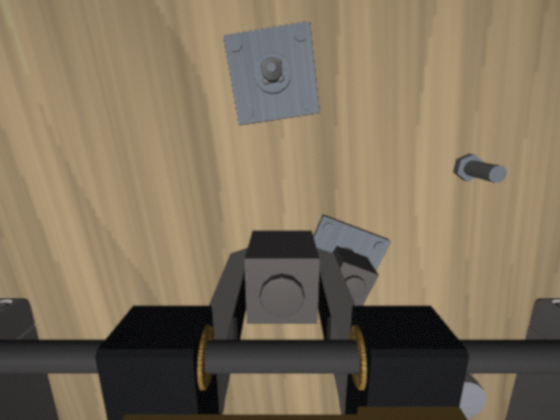

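The bare foot: plate corners about (224,37), (309,22), (319,113), (239,125), stud tip at (271,67). The cap is held square with its button at (281,297). Now measure the stud against the cap in this same picture.

Run:
```python
from h import *
im=cv2.imread('pics/w7.png');c=imaging.get_calibration('wrist');o=robot.get_obs();p=o['tool_pos']
g=cv2.cvtColor(im,cv2.COLOR_BGR2GRAY)
r=im[5:145,200:345].astype(int); m=((r[:,:,0]>=r[:,:,2]-2)).astype(np.uint8)
cn=max(cv2.findContours(cv2.morphologyEx(m,cv2.MORPH_CLOSE,np.ones((5,5))),0,2)[0],key=cv2.contourArea)+[200,5]
q=cv2.approxPolyDP(cv2.convexHull(cn),6,True)[:,0]; P=np.array([onz(c,*x,.010) for x in q]); 
print('plate',q.tolist(),P.round(4).tolist(),[round(np.linalg.norm(P[i]-P[i-1]),4) for i in range(len(P))],P.mean(0))
t=cv2.resize(g[50:95,250:298],None,fx=8,fy=8,interpolation=cv2.INTER_CUBIC)
for nm,(x0,y0,x1,y1),k,rr in(('collar/stud',(245,45,300,100),6,(30,140)),('button',(250,265,315,325),6,(100,170))):
    t=cv2.medianBlur(cv2.resize(g[y0:y1,x0:x1],None,fx=k,fy=k,interpolation=cv2.INTER_CUBIC),7); t=cv2.normalize(t,None,0,255,32)
    h=cv2.HoughCircles(t,cv2.HOUGH_GRADIENT_ALT,1.5,4,param1=120,param2=.5,minRadius=rr[0],maxRadius=rr[1])
    if h is None: print(nm,None); continue
    for x,y,rad in h[0][:6]: print(nm,(x/k+x0).round(1),(y/k+y0).round(1),(rad/k).round(1))
print('at pixel tip', onz(c,271,66.5,.054),'collar',onz(c,271.5,73,.022),'button',onz(c,281,297,p[2]+.0193),'tcp',p)
```

```text
plate [[308, 22], [318, 111], [240, 123], [224, 36]] [[0.5763, 0.3439, 0.01], [0.58, 0.2672, 0.01], [0.5037, 0.2638, 0.01], [0.4996, 0.3404, 0.01]] [np.float64(0.0768), np.float64(0.0768), np.float64(0.0764), np.float64(0.0767)] [0.53990612 0.30385612 0.01      ]
collar/stud 272.0 69.0 12.2
collar/stud 272.8 74.2 17.6
collar/stud 270.0 66.8 12.5
collar/stud 272.0 72.0 14.8
collar/stud 274.8 69.5 14.6
collar/stud 276.2 76.8 15.0
button 281.5 300.2 22.6
at pixel tip [0.53992902 0.30390718 0.054     ] collar [0.53929943 0.30361526 0.022     ] button [0.53576025 0.1803527  0.19795189] tcp [0.53570313 0.17909785 0.17865189]
```

Plate centre, stud tip and the side view all agree on the foot at (0.540, 0.304); the cap axis is on the TCP within about 1 mm. Go over the stud, squaring the cap to the plate on the way.

>>> {"fn": "drive_tool", "kwargs": {
  "series": [
    [0.0, [0.02, -0.001, 0], [0, 0, -0.03]],
    [0.0, [0.06, -0.004, 0], [0, 0, -0.07]],
    [0.0, [0.095, -0.007, 0], [0, 0, -0.11]],
    [0.0, [0.117, -0.009, 0], [0, 0, -0.14]],
    [0.0, [0.124, -0.009, 0], [0, 0, -0.147]]
  ]
}}

```text
time: 15.35
tool_pos: [0.5387, 0.3057, 0.1782]
ee_rot: [-3.141, 0.001, 1.62]
wrist_force: [-0.4, -0.8, -0.5]
width: 0.0356
finger_force: 30.0
```

>>> {"fn": "drive_tool", "kwargs": {
  "series": [
    [0.0, [0, 0, 0.01], [0, 0, 0]],
    [0.0, [0, 0, 0.035], [0, 0, 0]],
    [0.0, [0, 0, 0.06], [0, 0, 0]],
    [0.0, [0, 0, 0.077], [0, 0, 0]],
    [0.0, [0, 0, 0.083], [0, 0, 0]]
  ]
}}

```text
time: 15.98
tool_pos: [0.5385, 0.303, 0.0938]
ee_rot: [-3.139, 0.002, 1.617]
wrist_force: [0.7, -0.2, -0.3]
width: 0.036
finger_force: 30.0
```

>>> {"fn": "drive_tool", "kwargs": {
  "series": [
    [0.0, [0, 0, 0], [0, 0, 0]],
    [0.0, [0, 0, 0], [0, 0, 0]],
    [0.0, [0, 0, 0], [0, 0, 0]],
    [0.0, [0, 0, 0], [0, 0, 0]]
  ]
}}

```text
time: 16.48
tool_pos: [0.5393, 0.3043, 0.0961]
ee_rot: [3.141, -0.0, 1.618]
wrist_force: [0.2, 0.4, -0.8]
width: 0.0355
finger_force: 30.0
```

Run:
```python
from h import *
togo([.5395,.3035,.0507])
for n in('scene','side','wrist'):
    im,c=snap(n,n+'8.png')
```

```text
16.475 [0.5393 0.3043 0.0961] [ 3.141 -0.     1.618] [ 0.42  0.3   1.39 -0.    1.45  0.38] [ 0.2  0.4 -0.8] 0.0355
axes [[-0.047, 0.999, 0.0], [0.999, 0.047, 0.001], [0.001, 0.0, -1.0]]
togo [-0.0008  0.0001  0.0454]
```

On axis within 1 mm. Descend gently over the tip and watch the side forces.

>>> {"fn": "drive_tool", "kwargs": {
  "series": [
    [0.0, [-0.0005, 0, 0.004], [0, 0, 0]],
    [0.0, [-0.0005, 0, 0.009], [0, 0, 0]],
    [0.0, [-0.0005, 0, 0.014], [0, 0, 0]],
    [0.0, [-0.0005, 0, 0.018], [0, 0, 0]],
    [0.0, [-0.0005, 0, 0.021], [0, 0, 0]]
  ]
}}

```text
time: 17.25
tool_pos: [0.5389, 0.3035, 0.074]
ee_rot: [-3.141, 0.001, 1.618]
wrist_force: [-0.4, -0.2, -0.4]
width: 0.0355
finger_force: 30.0
```

>>> {"fn": "drive_tool", "kwargs": {
  "series": [
    [0.0, [0, 0, 0.003], [0, 0, 0]],
    [0.0, [0, 0, 0.006], [0, 0, 0]],
    [0.0, [0, 0, 0.008], [0, 0, 0]],
    [0.0, [0, 0, 0.01], [0, 0, 0]],
    [0.0, [0, 0, 0.01], [0, 0, 0]]
  ]
}}

```text
time: 17.88
tool_pos: [0.5389, 0.3036, 0.0643]
ee_rot: [-3.141, 0.001, 1.618]
wrist_force: [0.1, -0.0, -1.1]
width: 0.0359
finger_force: 30.0
```

No contact down the straight part; the mouth is now about 13.5 mm above the collar. Push past the balls in small steps.

>>> {"fn": "drive_tool", "kwargs": {
  "series": [
    [0.0, [0, 0, 0.002], [0, 0, 0]],
    [0.0, [0, 0, 0.003], [0, 0, 0]],
    [0.0, [0, 0, 0.004], [0, 0, 0]],
    [0.0, [0, 0, 0.005], [0, 0, 0]],
    [0.0, [0, 0, 0.005], [0, 0, 0]]
  ]
}}

```text
time: 18.5
tool_pos: [0.5396, 0.3035, 0.0607]
ee_rot: [3.14, 0.0, 1.618]
wrist_force: [-0.3, -1.4, 4.9]
width: 0.0354
finger_force: 30.0
```

>>> {"fn": "drive_tool", "kwargs": {
  "series": [
    [0.0, [0, 0, 0.001], [0, 0, 0]],
    [0.0, [0, 0, 0.002], [0, 0, 0]],
    [0.0, [0, 0, 0.003], [0, 0, 0]],
    [0.0, [0, 0, 0.003], [0, 0, 0]]
  ]
}}

```text
time: 19.0
tool_pos: [0.5402, 0.3037, 0.0597]
ee_rot: [3.138, -0.0, 1.618]
wrist_force: [-2.5, -2.5, 12.6]
width: 0.0361
finger_force: 30.0
```

>>> {"fn": "drive_tool", "kwargs": {
  "series": [
    [0.0, [0, 0, 0.001], [0, 0, 0]],
    [0.0, [0, 0, 0.002], [0, 0, 0]],
    [0.0, [0, 0, 0.003], [0, 0, 0]],
    [0.0, [0, 0, 0.003], [0, 0, 0]]
  ]
}}

```text
time: 19.5
tool_pos: [0.5398, 0.3035, 0.0536]
ee_rot: [3.14, 0.0, 1.618]
wrist_force: [2.6, 0.4, -2.3]
width: 0.036
finger_force: 30.0
```

Clicked: the force peaked near 13 N, then dropped. Now down to the hard stop.

>>> {"fn": "drive_tool", "kwargs": {
  "series": [
    [0.0, [0, 0, 0.001], [0, 0, 0]],
    [0.0, [0, 0, 0.002], [0, 0, 0]],
    [0.0, [0, 0, 0.003], [0, 0, 0]],
    [0.0, [0, 0, 0.004], [0, 0, 0]],
    [0.0, [0, 0, 0.005], [0, 0, 0]]
  ]
}}

```text
time: 20.12
tool_pos: [0.5384, 0.3036, 0.0507]
ee_rot: [-3.14, 0.001, 1.618]
wrist_force: [-6.5, -3.3, 12.8]
width: 0.0358
finger_force: 30.0
```

>>> {"fn": "drive_tool", "kwargs": {
  "series": [
    [0.0, [0, 0, 0.001], [0, 0, 0]],
    [0.0, [0, 0, 0.002], [0, 0, 0]],
    [0.0, [0, 0, 0.002], [0, 0, 0]]
  ]
}}

```text
time: 20.5
tool_pos: [0.5384, 0.3036, 0.0507]
ee_rot: [-3.141, 0.0, 1.618]
wrist_force: [-8.2, -4.0, 17.9]
width: 0.036
finger_force: 30.0
```

Home: the TCP stopped at 0.0507 m, the predicted seated height, with 18 N down. Ease the side load a little while pressing on.

>>> {"fn": "drive_tool", "kwargs": {
  "series": [
    [0.0, [-0.0005, -0.001, 0], [0, 0, 0]],
    [0.0, [-0.001, -0.002, 0.0005], [0, 0, 0]],
    [0.0, [-0.001, -0.002, 0.001], [0, 0, 0]],
    [0.0, [-0.001, -0.002, 0.001], [0, 0, 0]],
    [0.0, [-0.001, -0.002, 0.001], [0, 0, 0]]
  ]
}}

```text
time: 21.12
tool_pos: [0.5383, 0.3035, 0.0507]
ee_rot: [3.138, -0.002, 1.618]
wrist_force: [-4.0, -2.3, 17.0]
width: 0.0363
finger_force: 30.0
```

Run:
```python
from h import *
togo([.5395,.3035,.0507])
for n,s in(('scene',(321,207,246,258)),('side',(272,238,277,172))):
    im,c=snap(n,n+'9.png'); b=cv2.imread('pics/'+n+'0.png')[:,:,::-1]
    d=cv2.absdiff(im,np.ascontiguousarray(b)).max(2)
    reg={'scene':{'jar':(225,245,268,292),'bolt':(372,248,398,282),'wrench':(120,260,160,330)},'side':{'jar':(260,158,295,198),'bolt':(176,234,198,266),'wrench':(288,122,350,158)}}[n]
    for k,(x0,y0,x1,y1) in reg.items(): print(n,k,np.median(d[y0:y1,x0:x1]),(d[y0:y1,x0:x1]>40).mean().round(3))
```

```text
21.125 [0.5383 0.3035 0.0507] [ 3.138e+00 -2.000e-03  1.618e+00] [0.42 0.33 1.45 0.   1.36 0.37] [-4.  -2.3 17. ] 0.0363
axes [[-0.047, 0.999, 0.002], [0.999, 0.047, 0.004], [0.004, 0.002, -1.0]]
togo [-0.0001  0.0012 -0.    ]
scene jar 6.0 0.0
scene bolt 6.0 0.0
scene wrench 7.0 0.0
side jar 81.0 0.92
side bolt 80.0 0.777
side wrench 81.0 0.898
```

>>> {"fn": "drive_tool", "kwargs": {
  "series": [
    [0.0, [0, 0, 0.001], [0, 0, 0]],
    [0.0, [0, 0, 0.001], [0, 0, 0]],
    [0.0, [0, 0, 0.001], [0, 0, 0]]
  ]
}}

```text
time: 21.6
tool_pos: [0.5383, 0.3035, 0.0507]
ee_rot: [3.137, -0.002, 1.618]
wrist_force: [-6.4, -3.4, 20.8]
width: 0.0354
finger_force: 30.0
```

```bash
python3 -c "
from h import *
togo([.5395,.3035,.0507]); print(robot.close_job())"
```

```text
21.6 [0.5383 0.3035 0.0507] [ 3.137e+00 -2.000e-03  1.618e+00] [0.42 0.33 1.45 0.   1.36 0.37] [-6.4 -3.4 20.8] 0.0354
axes [[-0.047, 0.999, 0.002], [0.999, 0.047, 0.004], [0.004, 0.002, -1.0]]
togo [-0.0001  0.0012 -0.    ]
the job is handed in; nothing more can be done
None
```

The job is handed in at 21.6 s: the cap is on the bare stud, clicked at about 13 N, stopped hard at the predicted seated height, and still gripped and pressed down at about 21 N; the jar, bolt and wrench look unmoved in the scene camera (the side view of them was too changed to confirm).

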